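Clear the mosaic and set up the hand bridge

ROBOT

A 6-joint arm with a two-finger parallel gripper is mounted at the origin on the work surface. World frame = base frame: x ahead of the robot, y to its left, z up, the work surface at z = 0. Lengths are in m, angles in rad, forces in N, time in s.
With the tool pointing down it reaches from about 0.3 to 0.875 m from the base axis. Payload 6.4 kg.
Tool frame: the origin (TCP) lies on the centre line of the jaws, within the pads' length; the fingertips stand 8 mm ahead of it and the grasp point (between the pads) lies 11 mm behind it; z points along the fingers, y is the line along which they close (so a half turn about z gives the same grasp; the last joint's range is limited). The gripper opens to 85 mm and grips with 20 to 120 N. Pads are 22 mm wide; open, the fingers measure 114 mm over their backs; the gripper's body (76 mm by 85 mm) begins 54 mm behind the grasp point. The pads swing forward as they close: fully open they stand 13 mm farther back than shut.
Start: joints at [-1.38, 0.181, 1.607, -0, 1.354, -0.206], TCP at [0.222, -0.53, 0.239] pointing down, gripper open.
Joint ranges: [-2.99, 2.99], [-0.89, 2.07], [0.3, 2.58], [-1.14, 4.28], [0, 2.63], [-3.12, 3.12]. Speed limits (rad/s): [2.57, 2.57, 3.01, 3.14, 3.14, 3.14].

INTERFACE

Orientations are given as a unit quaternion [w, x, y, z].
In Python, from bench import ctrl gives the robot as it stands.
- The arm moves only by the shell command python3 -m handwheel 'ROWS' [OPENING]. ROWS is JSON, a list that holds one entry, the list of rows, each a list of 4 numbers: the shift along the tool's x, y, z each as a share of 20 cm, from -1 to 1, then the turn about the tool's z as a share of 1.5 rad, from -1 to 1. In form: [[[x, y, z, twist], ...]]. A call has 1 to 10 rows; each row is the pose to reach, as a shift and turn from the pose commanded when the call began, along the tool's axes at that moment; what a row does not reach only later rows make up. A row lasts 1/8 s, in which the tool goes at most 62.5 mm and 10.7 degrees, less where a joint would pass 70% of its speed; a pose out of reach is approached as far as the arm can. A call with a number of a shift or a turn outside -1 to 1 is refused whole. A call with a gripper value outside its range is refused whole. OPENING is the finger opening in mm, from 0 to 85.4, set as the call begins (- or left out, the last holds). The fingers move at their own pace and stop on an object; the grip force is fixed at half the most. Time passes only in rows, so rows that repeat a pose let the fingers close. It gives the time, the measured TCP pose, the force, the opening and the grip force at its end, in the units of the state.
- ctrl.get_obs(): the state, without advancing time (a new reading comes with each control period).
- ctrl.camera(name): name is "side" or "top"; returns a dict with "color" (420x560x3 uint8, red, green, blue), "range_z" (420x560 float32, m along the optical axis (not along the pixel's ray), 0 where there is no reading), "K" (3x3 intrinsics, pixels), "distortion" ([k1, k2, p1, p2, k3] as OpenCV has them; the pictures are not rectified), "pose" (4x4, takes a point from camera to world coordinates). Camera axes: x right, y down, z forward; pixel columns grow to the right and rows downward; lengths in m; the calibration is good to about 2 mm. A picture is of the moment at which its call begins.
- ctrl.hand_in(): hands the job in; it is judged then, once.
The state is a dict: "time_s": time; "q": joint angles; "dq": joint speeds; "joint_efforts": joint torques, N m; "eef_pos": TCP position; "eef_rot": TCP orientation; "wrist_force": force on the tool from outside, world axes, zero at the start; "torque": the same for the moment, N m; "opening": opening from 0.0 (shut) to 1.0 (fully open); "grasp_force": force on a finger pad.
Only numpy, scipy, OpenCV 4.12 (cv2) and the standard library are available. Lean on these libraries where they do the work, as an engineer would, in place of code of your own. Each camera call takes 0.05 s, during which the arm holds its last target. There are 200 camera calls.

TASK

Get the mosaic panel ready for the next spell of work: first pick up every stone offcut lying on the mosaic and put it in the grey scrap tub. Then pull the wooden hand bridge up out of its spring clips and lay it across the middle of the panel, square to the frame, set down gently so that it rests level on both side rails with its end feet outside them. Don't press hard on the freshly set mosaic or its frame, and leave the tools and other things round about where they are.

Things in the scene. Friction and masses are not known exactly. Their poses are not given: they have to be found in the camera images.
- panel: mosaic panel: black-framed board 330 mm (its x) by 270 mm (its y), fixed. Origin at the centre of its underside, z up. The flat mosaic inside is 20 mm above the origin; the frame's rim is 17 mm wide, its top 30 mm above the origin. The side rails that carry the bridge are the rims along x, at y = -135..-118 and 118..135 mm
- tub: grey open scrap tub, outside 220 mm (its x) by 170 mm (its y) by 85 mm high, walls and floor 4 mm, fixed to the table. Origin at the centre of its underside, z up. It stands to the left or to the right of the panel
- rack: holder of the bridge, fixed on the other side of the panel: plywood foot 80 x 250 mm, and on it an aluminium rail 30 mm wide (its x), 240 mm long (its y), top at 44 mm, carrying two spring-steel clips at y = -80 and +80 mm, each 18 mm long in y, 40 mm wide in x, tips 90 mm above the table. Origin at the centre of its underside, z up
- bridge: hand bridge: pale wooden bar 310 mm long (its y), 28 mm wide (its x), 28 mm high, sides flat for the lower 14 mm, top rounded; 0.13 to 0.21 kg. Under each end a darker foot 14 mm long, 18 mm deep; 282 mm between the feet (6 mm play each side of the panel). Origin at the middle of the bar's underside, z up. Laid on the panel it is 30 mm above the panel's origin
- bridge_grip (a point): point at the middle of the hand bridge, 14 mm above its underside. At the start the bridge lies level in the two spring clips along the rack's y, its underside 50 mm above the table; sprung jaws close over its rounded top 80 mm either side of this point, and a straight upward pull of about 10 N springs it out
- offcut1: stone offcut (scrap) lying flat on the mosaic, 66 mm long (its x), 38 mm wide (its y), 28 mm thick (its z): two parallel sawn long sides, its +x end broken to a taper over the last 16 mm. Origin at the centre of its underside. May be absent (None)
- offcut2: stone offcut (scrap) lying flat on the mosaic, 74 mm long (its x), 42 mm wide (its y), 27 mm thick (its z): two parallel sawn long sides, its +x end broken to a taper over the last 16 mm. Origin at the centre of its underside. May be absent (None)
- offcut3: stone offcut (scrap) lying flat on the mosaic, 62 mm long (its x), 34 mm wide (its y), 31 mm thick (its z): two parallel sawn long sides, its +x end broken to a taper over the last 16 mm. Origin at the centre of its underside. May be absent (None)
- offcut4: stone offcut (scrap) lying flat on the mosaic, 70 mm long (its x), 45 mm wide (its y), 29 mm thick (its z): two parallel sawn long sides, its +x end broken to a taper over the last 16 mm. Origin at the centre of its underside. May be absent (None)
- offcut5: stone offcut (scrap) lying flat on the mosaic, 78 mm long (its x), 36 mm wide (its y), 30 mm thick (its z): two parallel sawn long sides, its +x end broken to a taper over the last 16 mm. Origin at the centre of its underside. May be absent (None)
- offcut6: stone offcut (scrap) lying flat on the mosaic, 64 mm long (its x), 40 mm wide (its y), 32 mm thick (its z): two parallel sawn long sides, its +x end broken to a taper over the last 16 mm. Origin at the centre of its underside. May be absent (None)
- knife: red box-cutter knife, 160 mm long, lying on the table; leave it alone
- spatula: wooden-handled spatula, 170 mm long, lying on the table; leave it alone
- hammer: hammer, 240 mm long, lying at the side; leave it alone
- cup: pink plastic cup, 74 mm wide and 85 mm tall, standing at the side; leave it alone
- jar: jar with a white cap, 66 mm wide and 85 mm tall, standing at the side; leave it alone
- slab: uncut marble slab, 150 x 110 x 14 mm, lying flat at the side: stock, not scrap; leave it alone
Things that resemble listed ones, but are neither listed nor needed, are in the scene too. Leave any purple look-alike of the offcut1 alone.

How it is judged:
On the way, in this order (a step that is already met when the one before it is completed fails the run):
1. every stone offcut is in the scrap tub (x of offcut1 in the frame of tub between -0.108 and 0.108 m and y of offcut1 in the frame of tub between -0.083 and 0.083 m and z of offcut1 in the frame of tub between -0.01 and 0.085 m and x of offcut2 in the frame of tub between -0.108 and 0.108 m and y of offcut2 in the frame of tub between -0.083 and 0.083 m and z of offcut2 in the frame of tub between -0.01 and 0.085 m and x of offcut3 in the frame of tub between -0.108 and 0.108 m and y of offcut3 in the frame of tub between -0.083 and 0.083 m and z of offcut3 in the frame of tub between -0.01 and 0.085 m and x of offcut4 in the frame of tub between -0.108 and 0.108 m and y of offcut4 in the frame of tub between -0.083 and 0.083 m and z of offcut4 in the frame of tub between -0.01 and 0.085 m and x of offcut5 in the frame of tub between -0.108 and 0.108 m and y of offcut5 in the frame of tub between -0.083 and 0.083 m and z of offcut5 in the frame of tub between -0.01 and 0.085 m and x of offcut6 in the frame of tub between -0.108 and 0.108 m and y of offcut6 in the frame of tub between -0.083 and 0.083 m and z of offcut6 in the frame of tub between -0.01 and 0.085 m), for 0.3 s.
2. the hand bridge rests across the middle of the panel on both side rails (x of bridge in the frame of panel between -0.035 and 0.035 m and y of bridge in the frame of panel between -0.012 and 0.012 m and z of bridge in the frame of panel between 0.026 and 0.034 m and angle between bridge's own z axis and vertical below 0.06 rad and angle between the y axis of bridge and the y axis of panel, either way round below 0.12 rad), for 0.3 s.
At the end, for the whole second after the job is handed in: every offcut is inside the tub, below its rim; the bridge lies at rest on both side rails, feet outside them: within 35 mm of the panel's middle along x and 12 mm along y, origin 26 to 34 mm above the panel's, level within 0.06 rad, square within 0.12 rad (all of step 1 and all of step 2 and linear speed of bridge below 0.02 m/s); the robot touches nothing.
It fails at once if a bystander (knife, spatula, hammer, cup, jar, slab) moved more than 30 mm (distance of any of knife, spatula, hammer, cup, jar, slab from where it was at the start of the episode above 0.03 m).
It fails at once if the fingers press on the mosaic panel with more than 60 N (contact force between the fingers and panel above 60 N).
It fails at once if the hand bridge is dropped onto the panel (it moves faster than 0.7 m/s just above it, as after a fall of 25 mm) (linear speed of bridge above 0.7 m/s and z of bridge in the frame of panel below 0.09 m and horizontal distance between bridge and panel below 0.15 m).
Of offcut1, offcut2, offcut3, offcut4, offcut5, offcut6 only 4 to 6 are there at a start; the rules pass over those that are not, and their reading is None.
At some moment in a run one of offcut1, offcut2, offcut3, offcut4, offcut5, offcut6 may be knocked a few centimetres aside while the robot is not near it.
It also fails if it takes over 210 s, if anything falls off the work surface, if the arm or the gripper's body presses on something with over 40 N, if the wrist force passes 120 N, or if a joint passes its speed limit or range.

## Working session

There is one attempt and no reset: what is moved stays moved. The work goes in short steps, Python scripts to look and compute and a shell command to move; the robot and the scene stay as the last step left them, time stands still between calls to the robot, and variables do not carry over. Pictures are saved under pics/ and viewed, at most 14 in all, crops included, and the job is handed in when it is done.

```bash
ls; mkdir -p pics; python3 - <<'E'
from bench import ctrl
import cv2,numpy as np
o=ctrl.get_obs(); print(o['time_s'],o['eef_pos'],o['eef_rot'],o['opening'])
for n in('top','side'):
    c=ctrl.camera(n); np.savez('%s0.npz'%n,**c)
    cv2.imwrite('pics/%s0.png'%n,c['color'][...,::-1]); print(n,c['K'],c['distortion'],c['pose'],(c['range_z']>0).mean())
E
```

```text
pics
0.0 [ 0.2221237  -0.52976619  0.2383622 ] [-8.96790175e-04  9.80386818e-01  1.97080904e-01  1.76699374e-05] 1.0003920927680832
top [[425.57517827   0.         275.23376782]
 [  0.         425.57517827 214.32640414]
 [  0.           0.           1.        ]] [0.02758467 0.         0.         0.         0.        ] [[ 0.00615095 -0.99381114  0.1109125   0.39122671]
 [-0.99973105 -0.00859161 -0.02154076  0.00361351]
 [ 0.02236036 -0.11075017 -0.99359671  1.27613417]
 [ 0.          0.          0.          1.        ]] 0.9959736394557823
side [[445.21967572   0.         282.63826641]
 [  0.         445.21967572 207.43540025]
 [  0.           0.           1.        ]] [-0.10589283  0.          0.          0.          0.        ] [[-0.75238823 -0.42580874  0.50259216 -0.17913933]
 [-0.65837125  0.46127786 -0.5947857   0.82190611]
 [ 0.02143031 -0.77840199 -0.62740026  0.94588955]
 [ 0.          0.          0.          1.        ]] 0.9939965986394558
```

View pics/top0.png

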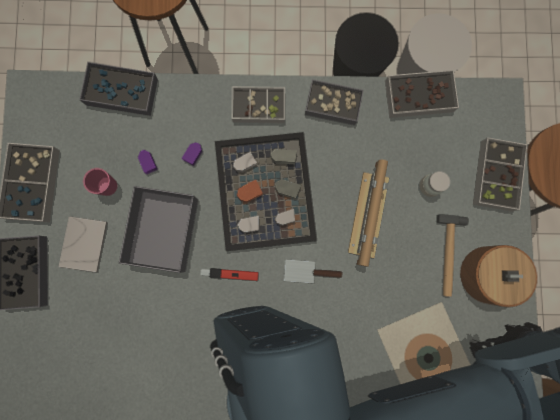

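View pics/side0.png

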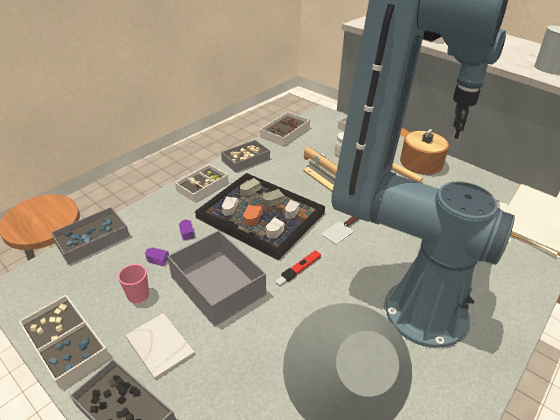

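The top view shows the panel at about (265,190) with six stones: (245,162), (286,153), (249,191), (288,189), (249,224) and (286,216). The tub is at (160,230) and the rack with the bridge at (374,212). The purple look-alikes at (147,161) and (193,153) are off the panel.

```bash
cat > h.py <<'E'
import numpy as np,cv2
from bench import ctrl
def cloud(c):
    h,w=c['range_z'].shape
    u,v=np.meshgrid(np.arange(w),np.arange(h))
    p=cv2.undistortPoints(np.stack([u,v],-1).reshape(-1,1,2).astype(float),c['K'],c['distortion']).reshape(h,w,2)
    z=c['range_z'][...,None].astype(float)
    P=np.concatenate([p*z,z],-1)
    W=P@c['pose'][:3,:3].T+c['pose'][:3,3]
    W[c['range_z']<=0]=np.nan
    return W
def rect(W,m):
    q=W[m][:,:2]; r=cv2.minAreaRect((q*1000).astype(np.float32))
    (cx,cy),(a,b),t=r
    if a<b: a,b,t=b,a,t+90
    t=(t+90)%180-90
    return cx,cy,a,b,t   # mm, long side, angle of long side deg
def comps(m,minn=40):
    n,l,s,_=cv2.connectedComponentsWithStats(m.astype(np.uint8),connectivity=4)
    return [l==i for i in range(1,n) if s[i,4]>=minn]
def stones(W,lo=.037,box=(.3,.62,-.1,.15)):
    m=(W[...,2]>lo)&(W[...,2]<.075)&(W[...,0]>box[0])&(W[...,0]<box[1])&(W[...,1]>box[2])&(W[...,1]<box[3])
    return comps(m)
E
python3 - <<'E'
from h import *
np.set_printoptions(precision=3,suppress=True)
c=dict(np.load('top0.npz')); W=cloud(c)
def show(n,m,k):
    z=np.nanpercentile(W[m][:,2],[5,50,95]); v,u=np.nonzero(m)
    print(n,m.sum(),'px',int(u.mean()),int(v.mean()),np.round(rect(W,m),1),'z',z)
print('table z',W[300,150],W[120,200])
Z=W[...,2]
g=cv2.cvtColor(c['color'],cv2.COLOR_RGB2GRAY)
uu,vv=np.meshgrid(np.arange(560),np.arange(420))
def reg(a,b,cc,d): return (uu>a)&(uu<b)&(vv>cc)&(vv<d)
for m in comps((Z>.012)&reg(205,325,125,258),2000): show('panel',m,0)
for m in comps((Z>.037)&reg(205,325,125,258),20): show('stone',m,0)
for m in comps((Z>.06)&reg(115,205,180,280),50): show('tub',m,0)
for m in comps((Z>.06)&reg(335,400,150,280),30): show('bridge',m,0)
for m in comps((Z>.004)&reg(335,400,150,280),30): show('rackall',m,0)
for m in comps((Z>.004)&(Z<.03)&reg(335,400,150,280),30): show('foot',m,0)
for m in comps((Z>.02)&reg(60,120,155,205),30): show('cup',m,0)
for m in comps((Z>.02)&reg(415,455,160,205),30): show('jar',m,0)
E
```

```text
table z [0.279 0.34  0.002] [ 0.825  0.21  -0.005]
panel 9844 px 264 191 [603.3   7.2 331.7 270.4   6.8] z [0.014 0.021 0.05 ]
stone 303 px 283 155 [703.4 -46.2  74.   37.7  88.9] z [0.044 0.048 0.052]
stone 271 px 244 161 [682.1  70.7  65.9  38.4 -58.5] z [0.042 0.047 0.05 ]
stone 322 px 287 187 [607.5 -57.1  72.   42.4  73.8] z [0.042 0.046 0.05 ]
stone 344 px 249 191 [595.   55.5  69.   45.3 -62.2] z [0.042 0.048 0.052]
stone 216 px 285 217 [519.6 -51.8  59.5  33.4 -70.9] z [0.045 0.05  0.054]
stone 271 px 248 223 [498.9  53.8  61.8  40.2 -79.2] z [0.046 0.05  0.054]
tub 794 px 154 227 [481.6 308.7 219.6 173.1  -8.4] z [0.063 0.081 0.087]
bridge 1165 px 373 212 [ 535.1 -304.8  309.8   46.6  -11.5] z [0.065 0.075 0.081]
rackall 2445 px 369 213 [ 534.9 -306.   309.8   83.5  -11.8] z [0.006 0.053 0.079]
rackall 41 px 338 274 [ 356.8 -211.4   17.9   16.     0.9] z [0.011 0.017 0.02 ]
foot 742 px 359 213 [ 540.2 -278.9  249.1   34.9   -9.9] z [0.005 0.009 0.015]
foot 191 px 380 213 [ 540.5 -341.3  150.    16.7  -11.7] z [0.005 0.009 0.013]
foot 59 px 373 250 [ 426.4 -316.8   41.2   12.5  -11.1] z [0.005 0.009 0.013]
foot 41 px 338 274 [ 356.8 -211.4   17.9   16.     0.9] z [0.011 0.017 0.02 ]
cup 510 px 98 181 [615.  480.   72.3  71.7 -85.3] z [0.025 0.061 0.085]
jar 555 px 434 183 [ 620.8 -488.4   65.3   61.9   79. ] z [0.03  0.082 0.087]
```

```bash
cat >> h.py <<'E'
def pose():
    o=ctrl.get_obs(); w,x,y,z=o['eef_rot']
    return [*o['eef_pos'],np.arctan2(2*(x*y+w*z),1-2*(y*y+z*z))]
def look():
    c=ctrl.camera('top'); W=cloud(c); out=[]
    for m in stones(W,box=(.42,.79,-.14,.155)):
        r=rect(W,m); out.append(r); v,u=np.nonzero(m)
        print('stone',m.sum(),np.round(r,1),'ztop %.3f'%np.nanpercentile(W[m][:,2],70))
    return c,W,out
def plan(calls,p=None):
    """calls: list of lists of (x,y,z,psi_deg) world waypoints; prints tool-axis shares per waypoint"""
    p=list(p or pose()); print('from',np.round(p,4))
    for k in calls:
        c,s=np.cos(p[3]),np.sin(p[3])
        for wp in k:
            dx,dy,dz=[wp[i]-p[i] for i in range(3)]; t=np.radians(wp[3])-p[3]; t=(t+np.pi)%(2*np.pi)-np.pi
            r=np.round([(dx*c+dy*s)/.2,(dx*s-dy*c)/.2,-dz/.2,-t/1.5],3); print(r.tolist(),end=' ')
        r=r*[.2,.2,.2,1.5]
        p=[p[0]+r[0]*c+r[1]*s,p[1]+r[0]*s-r[1]*c,p[2]-r[2],p[3]-r[3]]
        print('| end',np.round(p,3))
TUB=np.array([.4816,.3087]);TA=np.radians(-8.4)
def slot(a,b): return TUB+np.array([a*np.cos(TA)-b*np.sin(TA),a*np.sin(TA)+b*np.cos(TA)])
def cycle(x,y,t,a,b,zg=.031,p=None):
    psi=t%180
    if psi<1: psi+=180
    sx,sy=slot(a,b); p=p or pose(); tp=81.6
    mx,my=(p[0]+x)/2,(p[1]+y)/2; ux,uy=(x+sx)/2,(y+sy)/2
    plan([[(mx,my,.18,(np.degrees(p[3])+psi)/2)],[(x,y,.12,psi),(x,y,.06,psi),(x,y,zg,psi)],[(x,y,zg,psi),(x,y,.17,psi)],[(ux,uy,.18,(psi+tp)/2)],[(sx,sy,.16,tp),(sx,sy,.08,tp)],[(sx,sy,.08,tp),(sx,sy,.18,tp)]],p)
E
python3 - <<'E'
from h import *
plan([[(.32,-.37,.24,60)],[(.42,-.21,.2,109)],[(.5196,-.0518,.15,109)]])
E
```

```text
from [ 0.2221 -0.5298  0.2384  0.3968]
[0.76, -0.548, -0.008, -0.434] | end [ 0.32  -0.37   0.24   1.048]
[0.943, 0.034, 0.2, -0.57] | end [ 0.42  -0.21   0.2    1.903]
[0.586, 0.728, 0.25, 0.0] | end [ 0.52  -0.052  0.15   1.903]
```

```bash
python3 -m handwheel '[[[0.76,-0.548,-0.008,-0.434],[0.76,-0.548,-0.008,-0.434],[0.76,-0.548,-0.008,-0.434],[0.76,-0.548,-0.008,-0.434],[0.76,-0.548,-0.008,-0.434],[0.76,-0.548,-0.008,-0.434]]]' 55
python3 -m handwheel '[[[0.943,0.034,0.2,-0.57],[0.943,0.034,0.2,-0.57],[0.943,0.034,0.2,-0.57],[0.943,0.034,0.2,-0.57],[0.943,0.034,0.2,-0.57],[0.943,0.034,0.2,-0.57]]]'
python3 -m handwheel '[[[0.586,0.728,0.25,0],[0.586,0.728,0.25,0],[0.586,0.728,0.25,0],[0.586,0.728,0.25,0],[0.586,0.728,0.25,0],[0.586,0.728,0.25,0]]]'
python3 - <<'E'
from h import *
cycle(.5196,-.0518,109.1,-50,38) if 0 else cycle(.5196,-.0518,109.1,-.05,.038)
E
```

```text
time_s: 0.85
eef_pos: [0.3198, -0.3709, 0.2407]
eef_rot: [-0.0, 0.867, 0.499, -0.0]
wrist_force: [-0.3, 0.2, 0.3]
opening: 0.643
grasp_force: 0.0
time_s: 1.6
eef_pos: [0.42, -0.211, 0.2007]
eef_rot: [-0.0, 0.582, 0.813, 0.0]
wrist_force: [0.3, 0.1, -0.7]
opening: 0.648
grasp_force: 0.0
time_s: 2.35
eef_pos: [0.5195, -0.0538, 0.1513]
eef_rot: [0.0, 0.582, 0.813, -0.0]
wrist_force: [-0.0, -0.1, 1.2]
opening: 0.643
grasp_force: 0.0
from [ 0.5195 -0.0538  0.1513  1.8998]
[0.005, 0.002, -0.144, -0.001] | end [ 0.52  -0.053  0.18   1.901]
[0.004, 0.002, 0.3, -0.002] [0.004, 0.002, 0.6, -0.002] [0.004, 0.002, 0.745, -0.002] | end [ 0.52  -0.052  0.031  1.904]
[0.0, -0.0, 0.0, 0.0] [0.0, -0.0, -0.695, 0.0] | end [ 0.52  -0.052  0.17   1.904]
[1.025, 0.138, -0.05, 0.16] | end [0.479 0.151 0.18  1.664]
[1.028, -0.109, 0.1, 0.16] [1.028, -0.109, 0.5, 0.16] | end [0.438 0.354 0.08  1.424]
[0.0, -0.0, 0.0, 0.0] [0.0, -0.0, -0.5, 0.0] | end [0.438 0.354 0.18  1.424]
```

```bash
python3 -m handwheel '[[[0,0,0.3,0],[0,0,0.45,0],[0,0,0.55,0],[0,0,0.595,0],[0,0,0.595,0],[0,0,0.595,0]]]'
python3 -m handwheel '[[[0,0,0,0],[0,0,0,0],[0,0,0,0],[0,0,0,0],[0,0,0,0],[0,0,-0.3,0],[0,0,-0.695,0],[0,0,-0.695,0],[0,0,-0.695,0]]]' 0
python3 - <<'E'
from h import *
sx,sy=slot(-.05,-.038)
print(sx,sy); plan([[(.475,.12,.18,95)],[(sx,sy,.16,81.6),(sx,sy,.08,81.6)]],[.5196,-.0518,.17,np.radians(109.1)])
E
```

```text
time_s: 3.1
eef_pos: [0.5205, -0.0529, 0.033]
eef_rot: [0.001, 0.581, 0.814, 0.0]
wrist_force: [1.0, -0.3, -0.4]
opening: 0.642
grasp_force: 0.0
time_s: 4.22
eef_pos: [0.52, -0.0523, 0.1716]
eef_rot: [0.001, 0.58, 0.814, 0.0]
wrist_force: [-1.0, -0.7, -2.1]
opening: 0.384
grasp_force: 60.6
0.42658522826647893 0.278411802775527
from [ 0.5196 -0.0518  0.17    1.9042]
[0.885, 0.07, -0.05, 0.164] | end [0.475 0.12  0.18  1.658]
[0.81, -0.172, 0.1, 0.156] [0.81, -0.172, 0.5, 0.156] | end [0.427 0.278 0.08  1.424]
```

Stone held (opening about 33 mm, matching the 34 mm width, 60 N grip). On to the tub.

```bash
python3 -m handwheel '[[[0.885,0.07,-0.05,0.164],[0.885,0.07,-0.05,0.164],[0.885,0.07,-0.05,0.164],[0.885,0.07,-0.05,0.164],[0.885,0.07,-0.05,0.164]]]'
python3 -m handwheel '[[[0.81,-0.172,0.1,0.156],[0.81,-0.172,0.1,0.156],[0.81,-0.172,0.1,0.156],[0.81,-0.172,0.3,0.156],[0.81,-0.172,0.5,0.156],[0.81,-0.172,0.5,0.156],[0.81,-0.172,0.5,0.156]]]'
python3 -m handwheel '[[[0,0,0,0],[0,0,0,0],[0,0,0,0],[0,0,-0.2,0],[0,0,-0.5,0],[0,0,-0.5,0],[0,0,-0.5,0]]]' 60
python3 - <<'E'
from h import *
c,W,o=look()
x,y,a,b,t=min(o,key=lambda r:abs(r[0]-607)+abs(r[1]+57)); cycle(x/1000,y/1000,t,.0,-.038,p=[.4266,.2784,.18,1.424])
E
```

```text
time_s: 4.85
eef_pos: [0.474, 0.1195, 0.1789]
eef_rot: [-0.001, 0.676, 0.737, -0.001]
wrist_force: [0.0, -0.8, -2.1]
opening: 0.387
grasp_force: 60.5
time_s: 5.72
eef_pos: [0.4281, 0.2773, 0.0815]
eef_rot: [0.0, 0.758, 0.652, 0.0]
wrist_force: [-0.1, 0.4, -1.4]
opening: 0.387
grasp_force: 60.3
time_s: 6.6
eef_pos: [0.4269, 0.2781, 0.1811]
eef_rot: [0.0, 0.757, 0.653, 0.0]
wrist_force: [-1.3, 0.1, -1.2]
opening: 0.701
grasp_force: 0.0
stone 299 [703.7 -46.1  74.2  37.1  87.5] ztop 0.050
stone 272 [682.1  70.6  66.   38.7 -60. ] ztop 0.048
stone 327 [607.9 -57.1  71.5  42.2  71.9] ztop 0.047
stone 345 [594.6  55.2  69.3  45.6 -63. ] ztop 0.049
stone 270 [498.8  53.7  62.1  40.  -78.5] ztop 0.052
from [0.4266 0.2784 0.18   1.424 ]
[-0.763, 0.571, -0.0, 0.056] | end [0.517 0.111 0.18  1.34 ]
[-0.713, 0.633, 0.3, 0.057] [-0.713, 0.633, 0.6, 0.057] [-0.713, 0.633, 0.745, 0.057] | end [ 0.608 -0.057  0.031  1.254]
[-0.0, 0.0, -0.0, -0.0] [-0.0, 0.0, -0.695, -0.0] | end [ 0.608 -0.057  0.17   1.254]
[0.677, -0.568, -0.05, -0.057] | end [0.542 0.107 0.18  1.34 ]
[0.723, -0.509, 0.1, -0.056] [0.723, -0.509, 0.5, -0.056] | end [0.476 0.271 0.08  1.424]
[0.0, 0.0, -0.0, -0.0] [0.0, 0.0, -0.5, -0.0] | end [0.476 0.271 0.18  1.424]
```

```bash
python3 -m handwheel '[[[-0.763,0.571,0,0.056],[-0.763,0.571,0,0.056],[-0.763,0.571,0,0.056],[-0.763,0.571,0,0.056],[-0.763,0.571,0,0.056]]]' 61 | grep pos
python3 -m handwheel '[[[-0.713,0.633,0.3,0.057],[-0.713,0.633,0.3,0.057],[-0.713,0.633,0.3,0.057],[-0.713,0.633,0.3,0.057],[-0.713,0.633,0.5,0.057],[-0.713,0.633,0.65,0.057],[-0.713,0.633,0.745,0.057],[-0.713,0.633,0.745,0.057],[-0.713,0.633,0.745,0.057]]]' | grep -E 'pos|wrist'
python3 -m handwheel '[[[0,0,0,0],[0,0,0,0],[0,0,0,0],[0,0,0,0],[0,0,0,0],[0,0,-0.3,0],[0,0,-0.695,0],[0,0,-0.695,0],[0,0,-0.695,0]]]' 0 | grep -E 'pos|wrist|op|gra'
python3 -m handwheel '[[[0.677,-0.568,-0.05,-0.057],[0.677,-0.568,-0.05,-0.057],[0.677,-0.568,-0.05,-0.057],[0.677,-0.568,-0.05,-0.057],[0.677,-0.568,-0.05,-0.057]]]' | grep pos
python3 -m handwheel '[[[0.723,-0.509,0.1,-0.056],[0.723,-0.509,0.1,-0.056],[0.723,-0.509,0.1,-0.056],[0.723,-0.509,0.3,-0.056],[0.723,-0.509,0.5,-0.056],[0.723,-0.509,0.5,-0.056],[0.723,-0.509,0.5,-0.056]]]' | grep -E 'pos|op|gra'
python3 -m handwheel '[[[0,0,0,0],[0,0,0,0],[0,0,0,0],[0,0,-0.2,0],[0,0,-0.5,0],[0,0,-0.5,0],[0,0,-0.5,0]]]' 62 | grep -E 'time|pos|op'
python3 - <<'E'
from h import *
c,W,o=look()
x,y,a,b,t=min(o,key=lambda r:abs(r[0]-703)+abs(r[1]+46)); cycle(x/1000,y/1000,t,.05,-.038,p=[.4765,.2711,.18,1.424])
E
```

```text
eef_pos: [0.5163, 0.1103, 0.1793]
eef_pos: [0.6087, -0.0571, 0.0332]
wrist_force: [0.3, -0.3, 1.2]
eef_pos: [0.6084, -0.0578, 0.1722]
wrist_force: [-0.4, -0.1, -2.5]
opening: 0.475
grasp_force: 61.9
eef_pos: [0.5412, 0.1063, 0.1789]
eef_pos: [0.4776, 0.2699, 0.0816]
opening: 0.477
grasp_force: 61.7
time_s: 11.9
eef_pos: [0.4763, 0.2707, 0.1811]
opening: 0.722
stone 304 [704.1 -45.8  73.9  36.8  86.2] ztop 0.050
stone 272 [682.1  70.6  65.7  38.  -58.8] ztop 0.048
stone 345 [595.1  55.4  69.2  44.8 -62.1] ztop 0.049
stone 269 [498.7  53.7  62.4  39.8 -78.2] ztop 0.052
from [0.4765 0.2711 0.18   1.424 ]
[-0.701, 0.679, -0.0, -0.027] | end [0.59  0.113 0.18  1.464]
[-0.727, 0.649, 0.3, -0.027] [-0.727, 0.649, 0.6, -0.027] [-0.727, 0.649, 0.745, -0.027] | end [ 0.704 -0.046  0.031  1.505]
[0.0, 0.0, -0.0, 0.0] [0.0, 0.0, -0.695, 0.0] | end [ 0.704 -0.046  0.17   1.505]
[0.743, -0.496, -0.05, 0.027] | end [0.615 0.109 0.18  1.464]
[0.722, -0.526, 0.1, 0.027] [0.722, -0.526, 0.5, 0.027] | end [0.525 0.264 0.08  1.424]
[0.0, 0.0, -0.0, -0.0] [0.0, 0.0, -0.5, -0.0] | end [0.525 0.264 0.18  1.424]
```

```bash
python3 -m handwheel '[[[-0.701,0.679,0,-0.027],[-0.701,0.679,0,-0.027],[-0.701,0.679,0,-0.027],[-0.701,0.679,0,-0.027],[-0.701,0.679,0,-0.027]]]' 58 | grep pos
python3 -m handwheel '[[[-0.727,0.649,0.3,-0.027],[-0.727,0.649,0.3,-0.027],[-0.727,0.649,0.3,-0.027],[-0.727,0.649,0.3,-0.027],[-0.727,0.649,0.5,-0.027],[-0.727,0.649,0.65,-0.027],[-0.727,0.649,0.745,-0.027],[-0.727,0.649,0.745,-0.027],[-0.727,0.649,0.745,-0.027]]]' | grep -E 'pos|wrist'
python3 -m handwheel '[[[0,0,0,0],[0,0,0,0],[0,0,0,0],[0,0,0,0],[0,0,0,0],[0,0,-0.3,0],[0,0,-0.695,0],[0,0,-0.695,0],[0,0,-0.695,0]]]' 0 | grep -E 'pos|wrist|op|gra'
python3 -m handwheel '[[[0.743,-0.496,-0.05,0.027],[0.743,-0.496,-0.05,0.027],[0.743,-0.496,-0.05,0.027],[0.743,-0.496,-0.05,0.027],[0.743,-0.496,-0.05,0.027]]]' | grep pos
python3 -m handwheel '[[[0.722,-0.526,0.1,0.027],[0.722,-0.526,0.1,0.027],[0.722,-0.526,0.1,0.027],[0.722,-0.526,0.3,0.027],[0.722,-0.526,0.5,0.027],[0.722,-0.526,0.5,0.027],[0.722,-0.526,0.5,0.027]]]' | grep -E 'pos|op|gra'
python3 -m handwheel '[[[0,0,0,0],[0,0,0,0],[0,0,0,0],[0,0,-0.2,0],[0,0,-0.5,0],[0,0,-0.5,0],[0,0,-0.5,0]]]' 62 | grep -E 'time|pos|op'
python3 - <<'E'
from h import *
c,W,o=look()
x,y,a,b,t=min(o,key=lambda r:abs(r[0]-499)+abs(r[1]-54)); cycle(x/1000,y/1000,t,-.05,.038,p=[.525,.264,.18,1.424])
E
```

```text
eef_pos: [0.589, 0.1117, 0.1791]
eef_pos: [0.7044, -0.046, 0.0335]
wrist_force: [-0.9, 0.4, 0.7]
eef_pos: [0.704, -0.0467, 0.1723]
wrist_force: [-0.7, 0.6, -2.8]
opening: 0.411
grasp_force: 61.2
eef_pos: [0.6134, 0.1083, 0.1786]
eef_pos: [0.5266, 0.2625, 0.0815]
opening: 0.411
grasp_force: 61.0
time_s: 17.2
eef_pos: [0.5252, 0.2633, 0.1811]
opening: 0.725
stone 272 [682.1  70.7  65.5  38.  -59.2] ztop 0.048
stone 345 [595.   55.4  69.2  44.5 -62.4] ztop 0.049
stone 272 [498.8  53.5  62.1  39.8 -77.8] ztop 0.052
from [0.525 0.264 0.18  1.424]
[-0.53, 0.012, -0.0, -0.12] | end [0.512 0.159 0.18  1.604]
[-0.524, -0.083, 0.3, -0.12] [-0.524, -0.083, 0.6, -0.12] [-0.524, -0.083, 0.745, -0.12] | end [0.499 0.053 0.031 1.784]
[-0.0, 0.0, -0.0, 0.0] [-0.0, 0.0, -0.695, 0.0] | end [0.499 0.053 0.17  1.784]
[0.765, 0.01, -0.05, 0.12] | end [0.468 0.203 0.18  1.604]
[0.755, -0.128, 0.1, 0.12] [0.755, -0.128, 0.5, 0.12] | end [0.438 0.354 0.08  1.424]
[0.0, -0.0, -0.0, -0.0] [0.0, -0.0, -0.5, -0.0] | end [0.438 0.354 0.18  1.424]
```

```bash
python3 -m handwheel '[[[-0.53,0.012,0,-0.12],[-0.53,0.012,0,-0.12],[-0.53,0.012,0,-0.12],[-0.53,0.012,0,-0.12]]]' 55 | grep pos
python3 -m handwheel '[[[-0.524,-0.083,0.3,-0.12],[-0.524,-0.083,0.3,-0.12],[-0.524,-0.083,0.3,-0.12],[-0.524,-0.083,0.3,-0.12],[-0.524,-0.083,0.5,-0.12],[-0.524,-0.083,0.65,-0.12],[-0.524,-0.083,0.745,-0.12],[-0.524,-0.083,0.745,-0.12],[-0.524,-0.083,0.745,-0.12]]]' | grep -E 'pos|wrist'
python3 -m handwheel '[[[0,0,0,0],[0,0,0,0],[0,0,0,0],[0,0,0,0],[0,0,0,0],[0,0,-0.3,0],[0,0,-0.695,0],[0,0,-0.695,0],[0,0,-0.695,0]]]' 0 | grep -E 'pos|wrist|op|gra'
python3 -m handwheel '[[[0.765,0.01,-0.05,0.12],[0.765,0.01,-0.05,0.12],[0.765,0.01,-0.05,0.12],[0.765,0.01,-0.05,0.12],[0.765,0.01,-0.05,0.12]]]' | grep pos
python3 -m handwheel '[[[0.755,-0.128,0.1,0.12],[0.755,-0.128,0.1,0.12],[0.755,-0.128,0.1,0.12],[0.755,-0.128,0.3,0.12],[0.755,-0.128,0.5,0.12],[0.755,-0.128,0.5,0.12],[0.755,-0.128,0.5,0.12]]]' | grep -E 'pos|op|gra'
python3 -m handwheel '[[[0,0,0,0],[0,0,0,0],[0,0,0,0],[0,0,-0.2,0],[0,0,-0.5,0],[0,0,-0.5,0],[0,0,-0.5,0]]]' 62 | grep -E 'time|pos|op'
python3 - <<'E'
from h import *
c,W,o=look()
x,y,a,b,t=min(o,key=lambda r:abs(r[0]-595)+abs(r[1]-55)); cycle(x/1000,y/1000,t,.0,.038,p=[.438,.3536,.18,1.424])
E
```

```text
eef_pos: [0.5115, 0.1581, 0.1798]
eef_pos: [0.5, 0.0537, 0.033]
wrist_force: [0.2, -0.4, -0.6]
eef_pos: [0.4994, 0.0527, 0.1718]
wrist_force: [-0.4, 0.6, -2.3]
opening: 0.457
grasp_force: 61.7
eef_pos: [0.4675, 0.2021, 0.1788]
eef_pos: [0.4393, 0.3523, 0.0817]
opening: 0.453
grasp_force: 61.3
time_s: 22.38
eef_pos: [0.4381, 0.3529, 0.1811]
opening: 0.727
stone 272 [682.3  70.8  65.5  38.7 -60. ] ztop 0.048
stone 343 [594.7  55.2  69.2  44.5 -62.1] ztop 0.049
from [0.438  0.3536 0.18   1.424 ]
[-0.681, 0.497, -0.0, -0.211] | end [0.516 0.204 0.18  1.74 ]
[-0.801, 0.26, 0.3, -0.212] [-0.801, 0.26, 0.6, -0.212] [-0.801, 0.26, 0.745, -0.212] | end [0.595 0.055 0.031 2.058]
[-0.0, 0.0, -0.0, 0.0] [-0.0, 0.0, -0.695, 0.0] | end [0.595 0.055 0.17  2.058]
[0.769, 0.103, -0.05, 0.211] | end [0.541 0.201 0.18  1.742]
[0.763, -0.141, 0.1, 0.212] [0.763, -0.141, 0.5, 0.212] | end [0.487 0.346 0.08  1.424]
[0.0, 0.0, -0.0, -0.0] [0.0, 0.0, -0.5, -0.0] | end [0.487 0.346 0.18  1.424]
```

```bash
python3 -m handwheel '[[[-0.681,0.497,0,-0.211],[-0.681,0.497,0,-0.211],[-0.681,0.497,0,-0.211],[-0.681,0.497,0,-0.211],[-0.681,0.497,0,-0.211]]]' 65 | grep pos
python3 -m handwheel '[[[-0.801,0.26,0.3,-0.212],[-0.801,0.26,0.3,-0.212],[-0.801,0.26,0.3,-0.212],[-0.801,0.26,0.3,-0.212],[-0.801,0.26,0.5,-0.212],[-0.801,0.26,0.65,-0.212],[-0.801,0.26,0.745,-0.212],[-0.801,0.26,0.745,-0.212],[-0.801,0.26,0.745,-0.212]]]' | grep -E 'pos|wrist'
python3 -m handwheel '[[[0,0,0,0],[0,0,0,0],[0,0,0,0],[0,0,0,0],[0,0,0,0],[0,0,-0.3,0],[0,0,-0.695,0],[0,0,-0.695,0],[0,0,-0.695,0]]]' 0 | grep -E 'pos|wrist|op|gra'
python3 -m handwheel '[[[0.769,0.103,-0.05,0.211],[0.769,0.103,-0.05,0.211],[0.769,0.103,-0.05,0.211],[0.769,0.103,-0.05,0.211],[0.769,0.103,-0.05,0.211]]]' | grep pos
python3 -m handwheel '[[[0.763,-0.141,0.1,0.212],[0.763,-0.141,0.1,0.212],[0.763,-0.141,0.1,0.212],[0.763,-0.141,0.3,0.212],[0.763,-0.141,0.5,0.212],[0.763,-0.141,0.5,0.212],[0.763,-0.141,0.5,0.212]]]' | grep -E 'pos|op|gra'
python3 -m handwheel '[[[0,0,0,0],[0,0,0,0],[0,0,0,0],[0,0,-0.2,0],[0,0,-0.5,0],[0,0,-0.5,0],[0,0,-0.5,0]]]' 68 | grep -E 'time|pos|op'
python3 - <<'E'
from h import *
c,W,o=look()
x,y,a,b,t=min(o,key=lambda r:abs(r[0]-682)+abs(r[1]-71)); cycle(x/1000,y/1000,t,.05,.038,p=[.4872,.3463,.18,1.424])
E
```

```text
eef_pos: [0.5154, 0.2035, 0.1794]
eef_pos: [0.5954, 0.0549, 0.0331]
wrist_force: [-0.2, -1.0, 0.8]
eef_pos: [0.5949, 0.0542, 0.1718]
wrist_force: [-0.3, 0.1, -1.5]
opening: 0.511
grasp_force: 62.8
eef_pos: [0.5399, 0.1993, 0.1787]
eef_pos: [0.4884, 0.3449, 0.0817]
opening: 0.512
grasp_force: 62.5
time_s: 27.68
eef_pos: [0.4871, 0.3455, 0.1811]
opening: 0.799
stone 272 [682.3  70.8  65.6  38.2 -58.7] ztop 0.048
from [0.4872 0.3463 0.18   1.424 ]
[-0.61, 0.583, -0.0, -0.231] | end [0.585 0.209 0.18  1.77 ]
[-0.772, 0.342, 0.3, -0.231] [-0.772, 0.342, 0.6, -0.231] [-0.772, 0.342, 0.745, -0.231] | end [0.682 0.071 0.031 2.117]
[-0.0, -0.0, -0.0, -0.0] [-0.0, -0.0, -0.695, -0.0] | end [0.682 0.071 0.17  2.117]
[0.762, 0.037, -0.05, 0.231] | end [0.61  0.205 0.18  1.77 ]
[0.73, -0.224, 0.1, 0.231] [0.73, -0.224, 0.5, 0.231] | end [0.537 0.339 0.08  1.424]
[-0.0, -0.0, -0.0, -0.0] [-0.0, -0.0, -0.5, -0.0] | end [0.537 0.339 0.18  1.424]
```

```bash
python3 -m handwheel '[[[-0.61,0.583,0,-0.231],[-0.61,0.583,0,-0.231],[-0.61,0.583,0,-0.231],[-0.61,0.583,0,-0.231],[-0.61,0.583,0,-0.231]]]' 58 | grep pos
python3 -m handwheel '[[[-0.772,0.342,0.3,-0.231],[-0.772,0.342,0.3,-0.231],[-0.772,0.342,0.3,-0.231],[-0.772,0.342,0.3,-0.231],[-0.772,0.342,0.5,-0.231],[-0.772,0.342,0.65,-0.231],[-0.772,0.342,0.745,-0.231],[-0.772,0.342,0.745,-0.231],[-0.772,0.342,0.745,-0.231]]]' | grep -E 'pos|wrist'
python3 -m handwheel '[[[0,0,0,0],[0,0,0,0],[0,0,0,0],[0,0,0,0],[0,0,0,0],[0,0,-0.3,0],[0,0,-0.695,0],[0,0,-0.695,0],[0,0,-0.695,0]]]' 0 | grep -E 'pos|wrist|op|gra'
python3 -m handwheel '[[[0.762,0.037,-0.05,0.231],[0.762,0.037,-0.05,0.231],[0.762,0.037,-0.05,0.231],[0.762,0.037,-0.05,0.231],[0.762,0.037,-0.05,0.231]]]' | grep pos
python3 -m handwheel '[[[0.73,-0.224,0.1,0.231],[0.73,-0.224,0.1,0.231],[0.73,-0.224,0.1,0.231],[0.73,-0.224,0.3,0.231],[0.73,-0.224,0.5,0.231],[0.73,-0.224,0.5,0.231],[0.73,-0.224,0.5,0.231]]]' | grep -E 'pos|op|gra'
python3 -m handwheel '[[[0,0,0,0],[0,0,0,0],[0,0,0,0],[0,0,-0.2,0],[0,0,-0.5,0],[0,0,-0.5,0],[0,0,-0.5,0]]]' 62 | grep -E 'time|pos|op'
python3 - <<'E'
from h import *
look()
# bridge: fit axis from ridge points (highest) of the initial cloud
c=dict(np.load('top0.npz')); W=cloud(c); hsv=cv2.cvtColor(c['color'],cv2.COLOR_RGB2HSV)
b=(W[...,2]>.062)&(W[...,0]>.36)&(W[...,0]<.71)&(W[...,1]<-.22)&(W[...,1]>-.39)
a=np.radians(-11.5); d=np.array([np.cos(a),np.sin(a)])
q=W[b]; s=(q[:,:2]-[.5351,-.3048])@d; n=(q[:,:2]-[.5351,-.3048])@[-d[1],d[0]]
for lo in np.arange(-.155,.155,.031):
    k=(s>lo)&(s<lo+.031); print('%.3f n %.3f %.3f mid %.4f zmax %.3f'%(lo+.0155,np.percentile(n[k],3),np.percentile(n[k],97),np.median(n[k]),np.percentile(q[k][:,2],95)))
print(s.min(),s.max())
plan([[(.54,.2,.2,40)],[(.54,.02,.2,-11.5)],[(.535,-.16,.2,-11.5)],[(.5351,-.3048,.16,-11.5)]],[.537,.339,.18,1.424])
E
```

```text
eef_pos: [0.5834, 0.2077, 0.1791]
eef_pos: [0.6829, 0.0704, 0.0334]
wrist_force: [0.4, 0.0, -0.4]
eef_pos: [0.6826, 0.0696, 0.1722]
wrist_force: [0.5, 0.3, -1.3]
opening: 0.434
grasp_force: 61.5
eef_pos: [0.6087, 0.2032, 0.1787]
eef_pos: [0.5379, 0.3376, 0.0817]
opening: 0.435
grasp_force: 61.3
time_s: 32.98
eef_pos: [0.5366, 0.3383, 0.1811]
opening: 0.719
-0.140 n -0.012 0.014 mid 0.0032 zmax 0.080
-0.108 n -0.011 0.014 mid 0.0033 zmax 0.080
-0.077 n -0.021 0.020 mid 0.0000 zmax 0.085
-0.046 n -0.011 0.014 mid 0.0031 zmax 0.079
-0.015 n -0.012 0.013 mid 0.0021 zmax 0.079
0.015 n -0.011 0.014 mid 0.0029 zmax 0.079
0.046 n -0.011 0.014 mid 0.0024 zmax 0.079
0.077 n -0.021 0.021 mid 0.0004 zmax 0.085
0.108 n -0.011 0.014 mid 0.0037 zmax 0.079
0.140 n -0.012 0.014 mid 0.0025 zmax 0.079
-0.15484004363880055 0.15492506778718507
from [0.537 0.339 0.18  1.424]
[-0.685, 0.116, -0.1, 0.484] | end [0.54  0.2   0.2   0.698]
[-0.578, 0.69, -0.0, 0.599] | end [ 0.54  0.02  0.2  -0.2 ]
[0.155, 0.887, -0.0, 0.0] | end [ 0.535 -0.16   0.2   -0.2  ]
[0.144, 0.71, 0.2, 0.0] | end [ 0.535 -0.305  0.16  -0.2  ]
```

```bash
python3 -m handwheel '[[[-0.685,0.116,-0.1,0.484],[-0.685,0.116,-0.1,0.484],[-0.685,0.116,-0.1,0.484],[-0.685,0.116,-0.1,0.484],[-0.685,0.116,-0.1,0.484],[-0.685,0.116,-0.1,0.484]]]' 52 | grep pos
python3 -m handwheel '[[[-0.578,0.69,0,0.599],[-0.578,0.69,0,0.599],[-0.578,0.69,0,0.599],[-0.578,0.69,0,0.599],[-0.578,0.69,0,0.599],[-0.578,0.69,0,0.599],[-0.578,0.69,0,0.599]]]' | grep pos
python3 -m handwheel '[[[0.155,0.887,0,0],[0.155,0.887,0,0],[0.155,0.887,0,0],[0.155,0.887,0,0],[0.155,0.887,0,0]]]' | grep pos
python3 - <<'E'
from h import *
c,W,o=look(); cv2.imwrite('pics/t1.png',c['color'][...,::-1])
u,v=np.meshgrid(np.arange(560),np.arange(420)); 
d=W[...,:2]-TUB; a=d[...,0]*np.cos(TA)+d[...,1]*np.sin(TA); b=-d[...,0]*np.sin(TA)+d[...,1]*np.cos(TA)
i=(abs(a)<.1)&(abs(b)<.075); print('tub zmax',np.nanpercentile(W[i][:,2],[50,90,99]))
plan([[(.5353,-.304,.14,-11.5),(.5353,-.304,.08,-11.5),(.5353,-.304,.054,-11.5)]],[.535,-.16,.2,np.radians(-11.5)]); print(pose())
E
```

```text
eef_pos: [0.5388, 0.1994, 0.1997]
eef_pos: [0.5392, 0.0197, 0.2006]
eef_pos: [0.534, -0.1602, 0.2006]
tub zmax [0.02725102 0.03484999 0.03842441]
from [ 0.535  -0.16    0.2    -0.2007]
[0.145, 0.705, 0.3, -0.0] [0.145, 0.705, 0.6, -0.0] [0.145, 0.705, 0.73, -0.0] | end [ 0.535 -0.304  0.054 -0.201]
[np.float64(0.5341002478922017), np.float64(-0.15956830444708556), np.float64(0.20064179541987753), np.float64(-0.19959872899868325)]
```

View pics/t1.png

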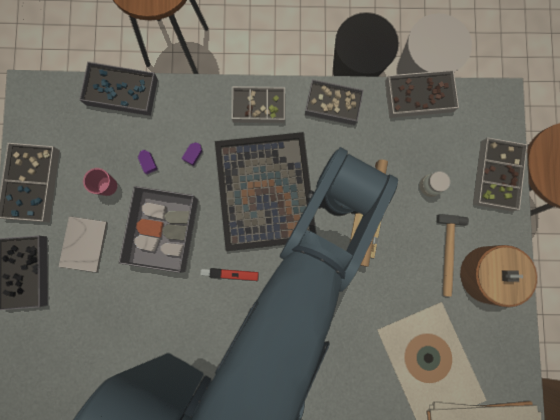

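All six stones lie in the tub around (160,228). The panel is clear, and the bridge is still in its rack at (374,210). Next is the bridge.

```bash
python3 -m handwheel '[[[0.145,0.705,0.3,0],[0.145,0.705,0.3,0],[0.145,0.705,0.3,0],[0.145,0.705,0.3,0],[0.145,0.705,0.5,0],[0.145,0.705,0.65,0],[0.145,0.705,0.73,0],[0.145,0.705,0.73,0],[0.145,0.705,0.73,0],[0.145,0.705,0.73,0]]]' 
python3 -m handwheel '[[[0,0,0,0],[0,0,0,0],[0,0,0,0],[0,0,0,0],[0,0,0,0],[0,0,0,0]]]' 0
python3 - <<'E'
from h import *
c=ctrl.camera('side'); cv2.imwrite('pics/s1.png',cv2.resize(c['color'][80:260,280:500,::-1],None,fx=3,fy=3))
E
```

```text
time_s: 36.58
eef_pos: [0.5353, -0.3053, 0.0565]
eef_rot: [0.001, 0.995, -0.101, 0.001]
wrist_force: [-0.6, -0.9, 0.2]
opening: 0.608
grasp_force: 0.0
time_s: 37.33
eef_pos: [0.5348, -0.3052, 0.0559]
eef_rot: [0.0, 0.995, -0.101, 0.001]
wrist_force: [-0.4, 1.2, 5.9]
opening: 0.314
grasp_force: 60.0
```

View pics/s1.png

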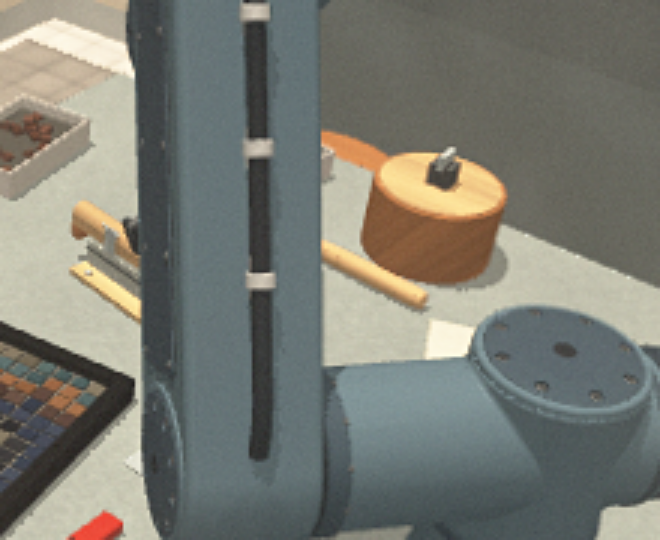

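The fingers hold the bar at mid-length: the reading of about 27 mm fits the 28 mm bar. The arm hides most of the view. Now a slow straight pull up.

```bash
python3 -m handwheel '[[[0,0,-0.02,0],[0,0,-0.04,0],[0,0,-0.06,0],[0,0,-0.08,0],[0,0,-0.1,0],[0,0,-0.13,0],[0,0,-0.17,0],[0,0,-0.22,0],[0,0,-0.27,0],[0,0,-0.32,0]]]'
python3 -m handwheel '[[[0,0,-0.1,0],[0,0,-0.2,0],[0,0,-0.3,0],[0,0,-0.4,0],[0,0,-0.4,0],[0,0,-0.4,0]]]'
python3 - <<'E'
from h import *
for n in('side','top'):
    c=ctrl.camera(n); W=cloud(c); hsv=cv2.cvtColor(c['color'],cv2.COLOR_RGB2HSV)
    b=(W[...,2]>.12)&(W[...,2]<.3)&(W[...,0]>.3)&(W[...,0]<.75)&(W[...,1]<-.2)&(W[...,1]>-.42)&(hsv[...,0]<25)&(hsv[...,1]>60)
    q=W[b]
    if len(q)<20: print(n,len(q)); continue
    a=np.radians(-11.5); d=np.array([np.cos(a),np.sin(a)])
    s=(q[:,:2]-[.5353,-.304])@d; print(n,len(q),s.min(),s.max())
    for lo in np.arange(-.155,.155,.031):
        k=(s>lo)&(s<lo+.031)
        if k.sum()>5: print('%.3f n %.4f ztop %.4f'%(lo+.0155,np.median((q[k][:,:2]-[.5353,-.304])@[-d[1],d[0]]),np.percentile(q[k][:,2],90)))
    cv2.imwrite('pics/l_%s.png'%n,c['color'][...,::-1])
E
```

```text
time_s: 38.62
eef_pos: [0.5345, -0.3048, 0.12]
eef_rot: [0.0, 0.995, -0.101, 0.0]
wrist_force: [-0.3, 0.3, -0.2]
opening: 0.31
grasp_force: 60.9
time_s: 39.38
eef_pos: [0.534, -0.3044, 0.1984]
eef_rot: [-0.0, 0.995, -0.101, -0.0]
wrist_force: [-0.3, -0.8, -2.2]
opening: 0.31
grasp_force: 60.9
side 264 0.00928079839170348 0.159129741434738
0.046 n 0.0125 ztop 0.2150
0.077 n 0.0098 ztop 0.2212
0.108 n 0.0110 ztop 0.2210
0.140 n 0.0109 ztop 0.2217
top 468 -0.039169548672279925 0.15351462068609142
-0.046 n -0.0039 ztop 0.2195
-0.015 n -0.0044 ztop 0.2196
0.046 n 0.0127 ztop 0.2160
0.077 n 0.0082 ztop 0.2193
0.108 n 0.0043 ztop 0.2193
0.140 n 0.0054 ztop 0.2189
```

View pics/l_side.png

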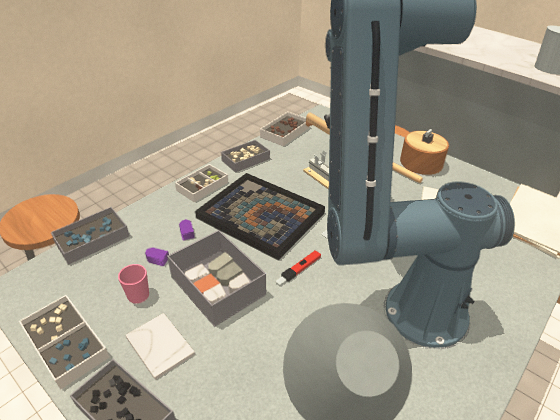

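The bridge is free of the clips: its far end shows at (315,120) and the empty clip at (320,162). It is level, with its top 0.219–0.221 m above the table along its length.

```bash
python3 - <<'E'
from h import *
c,W,o=look()
# panel refit from initial cloud: rim edges
W=cloud(dict(np.load('top0.npz'))); Z=W[...,2]; uu,vv=np.meshgrid(np.arange(560),np.arange(420))
for lo in (.008,.012,.016,.022):
    m=max(comps((Z>lo)&(uu>205)&(uu<325)&(vv>125)&(vv<258),1000),key=lambda m:m.sum()); print(lo,np.round(rect(W,m),1))
plan([[(.54,-.2,.22,25)],[(.57,-.09,.22,62)],[(.6033,.0072,.18,96.8),(.6033,.0072,.1,96.8)]],[.5353,-.304,.198,np.radians(-11.5)])
E
```

```text
0.008 [603.3   7.2 331.7 270.4   6.8]
0.012 [603.3   7.2 331.7 270.4   6.8]
0.016 [603.3   7.2 331.7 270.4   6.8]
0.022 [603.3   7.2 331.7 270.4   6.8]
from [ 0.5353 -0.304   0.198  -0.2007]
[-0.081, -0.514, -0.11, -0.425] | end [ 0.54  -0.2    0.22   0.437]
[0.369, -0.435, -0.0, -0.43] | end [ 0.57  -0.09   0.22   1.082]
[0.507, -0.081, 0.2, -0.405] [0.507, -0.081, 0.6, -0.405] | end [0.603 0.007 0.1   1.689]
```

```bash
python3 -m handwheel '[[[-0.02,-0.13,-0.11,-0.1],[-0.04,-0.26,-0.11,-0.2],[-0.06,-0.39,-0.11,-0.3],[-0.081,-0.514,-0.11,-0.425],[-0.081,-0.514,-0.11,-0.425],[-0.081,-0.514,-0.11,-0.425]]]' | grep pos
python3 -m handwheel '[[[0.09,-0.11,0,-0.11],[0.18,-0.22,0,-0.22],[0.27,-0.33,0,-0.33],[0.369,-0.435,0,-0.43],[0.369,-0.435,0,-0.43],[0.369,-0.435,0,-0.43]]]' | grep pos
python3 -m handwheel '[[[0.13,-0.02,0.05,-0.1],[0.26,-0.04,0.1,-0.2],[0.38,-0.06,0.15,-0.3],[0.507,-0.081,0.2,-0.405],[0.507,-0.081,0.3,-0.405],[0.507,-0.081,0.4,-0.405],[0.507,-0.081,0.5,-0.405],[0.507,-0.081,0.6,-0.405],[0.507,-0.081,0.6,-0.405],[0.507,-0.081,0.6,-0.405]]]'
python3 - <<'E'
from h import *
print(pose())
for n in('side','top'):
    c=ctrl.camera(n); W=cloud(c); hsv=cv2.cvtColor(c['color'],cv2.COLOR_RGB2HSV)
    b=(W[...,2]>.1)&(W[...,2]<.14)&(W[...,0]>.5)&(W[...,0]<.7)&(W[...,1]<.2)&(W[...,1]>-.2)&(hsv[...,0]<25)&(hsv[...,1]>60)
    q=W[b]; cv2.imwrite('pics/p_%s.png'%n,c['color'][...,::-1])
    a=np.radians(96.8); d=np.array([np.cos(a),np.sin(a)])
    s=(q[:,:2]-[.6033,.0072])@d; print(n,len(q),s.min(),s.max())
    for lo in np.arange(-.155,.155,.031):
        k=(s>lo)&(s<lo+.031)
        if k.sum()>5: print('%.3f n %.4f ztop %.4f'%(lo+.0155,np.median((q[k][:,:2]-[.6033,.0072])@[-d[1],d[0]]),np.percentile(q[k][:,2],90)))
E
```

```text
eef_pos: [0.539, -0.2012, 0.2205]
eef_pos: [0.5691, -0.0918, 0.2207]
time_s: 42.28
eef_pos: [0.6031, 0.0062, 0.1013]
eef_rot: [0.0, 0.664, 0.747, 0.0]
wrist_force: [-0.6, 0.3, -0.9]
opening: 0.311
grasp_force: 60.9
[np.float64(0.6030795940774232), np.float64(0.0061787724514804345), np.float64(0.10127984922719606), np.float64(1.6879649126937728)]
side 613 -0.1557894042529992 0.15873702457266067
-0.140 n 0.0085 ztop 0.1248
-0.108 n 0.0087 ztop 0.1245
-0.077 n 0.0133 ztop 0.1169
-0.046 n 0.0130 ztop 0.1259
-0.015 n -0.0036 ztop 0.1257
0.015 n 0.0080 ztop 0.1253
0.046 n 0.0077 ztop 0.1246
0.077 n 0.0094 ztop 0.1240
0.108 n 0.0083 ztop 0.1244
0.140 n 0.0081 ztop 0.1236
top 647 -0.15342533525291524 0.15541631088102462
-0.140 n 0.0040 ztop 0.1240
-0.108 n 0.0044 ztop 0.1236
-0.077 n 0.0066 ztop 0.1236
-0.046 n 0.0094 ztop 0.1242
0.015 n 0.0131 ztop 0.1208
0.046 n 0.0054 ztop 0.1237
0.077 n 0.0069 ztop 0.1230
0.108 n -0.0017 ztop 0.1234
0.140 n 0.0035 ztop 0.1239
```

View pics/p_top.png

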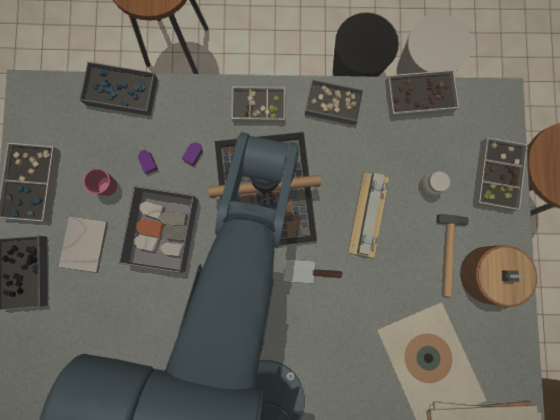

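View pics/p_side.png

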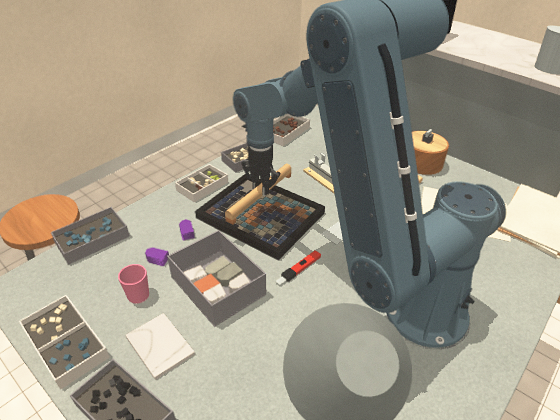

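The bridge is level and centred over the panel: in the top view its ends sit at (211,192) and (320,183), outside both rails. Lowering slowly.

```bash
python3 -m handwheel '[[[0,0,0.05,0],[0,0,0.1,0],[0,0,0.15,0],[0,0,0.2,0],[0,0,0.24,0],[0,0,0.27,0],[0,0,0.29,0],[0,0,0.3,0],[0,0,0.3,0],[0,0,0.3,0]]]'
python3 -m handwheel '[[[0,0,0.01,0],[0,0,0.01,0],[0,0,0.01,0]]]'
```

```text
time_s: 43.62
eef_pos: [0.6029, 0.0063, 0.0412]
eef_rot: [0.0, 0.664, 0.747, 0.0]
wrist_force: [0.1, -0.0, -1.3]
opening: 0.31
grasp_force: 60.9
time_s: 44.0
eef_pos: [0.6026, 0.0064, 0.0389]
eef_rot: [-0.0, 0.664, 0.747, -0.0]
wrist_force: [-0.8, 0.3, -1.6]
opening: 0.312
grasp_force: 60.9
```

```bash
for i in 1 ; do python3 -m handwheel '[[[0,0,0.005,0],[0,0,0.005,0],[0,0,0.005,0]]]'; python3 -m handwheel '[[[0,0,0.005,0],[0,0,0.005,0],[0,0,0.005,0]]]';  python3 -m handwheel '[[[0,0,0.005,0],[0,0,0.005,0],[0,0,0.005,0]]]'; done | grep -E 'pos|wrist'
```

```text
eef_pos: [0.6026, 0.0064, 0.0379]
wrist_force: [0.6, -1.0, -1.4]
eef_pos: [0.6026, 0.0064, 0.0369]
wrist_force: [-0.1, -0.4, -1.6]
eef_pos: [0.6027, 0.0064, 0.0359]
wrist_force: [0.6, -0.7, -0.3]
```

```bash
python3 -m handwheel '[[[0,0,0.005,0],[0,0,0.005,0],[0,0,0.005,0]]]' | grep -E 'pos|wrist'
```

```text
eef_pos: [0.6027, 0.0064, 0.0359]
wrist_force: [-4.7, 0.3, 6.5]
```

It touches down with about 7 N. Releasing and retreating.

```bash
python3 -m handwheel '[[[0,0,0,0],[0,0,0,0],[0,0,0,0],[0,0,0,0],[0,0,0,0]]]' 55 | grep -E 'pos|wrist|op'
python3 -m handwheel '[[[0,0,-0.05,0],[0,0,-0.12,0],[0,0,-0.2,0],[0,0,-0.4,0],[0,0,-0.7,0],[0,0,-0.8,0],[0,0,-0.8,0],[0,0,-0.8,0]]]' | grep -E 'pos|wrist|op'
python3 -m handwheel '[[[-0.9,0.5,-0.1,0],[-0.9,0.5,-0.1,0],[-0.9,0.5,-0.1,0],[-0.9,0.5,-0.1,0],[-0.9,0.5,-0.1,0],[-0.9,0.5,-0.1,0]]]' | grep -E 'time|pos'
python3 - <<'E'
from h import *
c=ctrl.camera('top'); W=cloud(c); cv2.imwrite('pics/e_top.png',c['color'][...,::-1])
b=(W[...,2]>.042)&(W[...,2]<.09)&(W[...,0]>.5)&(W[...,0]<.72)&(W[...,1]<.18)&(W[...,1]>-.17)
for m in comps(b): print(m.sum(),np.round(rect(W,m),1))
q=W[b]; a=np.radians(96.8); d=np.array([np.cos(a),np.sin(a)]); s=(q[:,:2]-[.6033,.0072])@d
for lo in np.arange(-.155,.155,.031):
    k=(s>lo)&(s<lo+.031)
    if k.sum()>5: print('%.3f ztop %.4f'%(lo+.0155,np.percentile(q[k][:,2],90)))
E
```

```text
eef_pos: [0.6026, 0.0064, 0.0348]
wrist_force: [0.2, 0.9, 0.1]
opening: 0.639
eef_pos: [0.6015, 0.0066, 0.1932]
wrist_force: [0.7, -1.2, -0.3]
opening: 0.643
time_s: 47.88
eef_pos: [0.7219, -0.1593, 0.2128]
626 [594.1  63.5 197.8  28.6 -83.2]
-0.046 ztop 0.0582
-0.015 ztop 0.0586
0.015 ztop 0.0581
0.046 ztop 0.0581
0.077 ztop 0.0580
0.108 ztop 0.0586
0.140 ztop 0.0586
```

View pics/e_top.png

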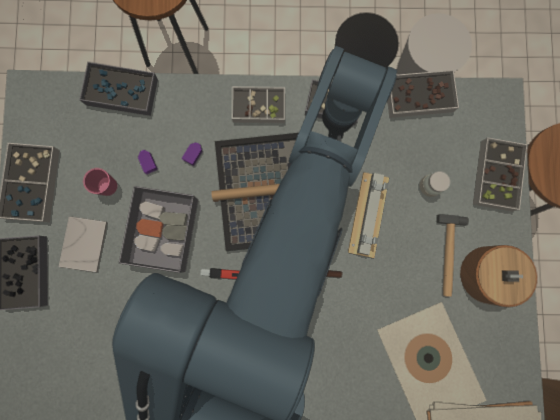

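The bridge rests level, with its top at 58 mm all along. It is square with the panel (96.8°), and its left end at (213,195) lies outside the rail. All six stones are in the tub.

```bash
python3 -c "
from bench import ctrl
print(ctrl.hand_in())"
```

```text
the job is handed in; nothing more can be done
None
```

The job is handed in after about 48 s of the 210 s, with no verdict returned: all six offcuts are in the scrap tub, and the hand bridge lies level and square across the middle of the panel, set down with about 7 N.

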